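# Lock the tall filter section onto the sander's dust pot

### The arm

A 6-joint arm with a two-finger parallel gripper is mounted at the origin on the work surface. World frame = base frame: x ahead of the robot, y to its left, z up, the work surface at z = 0. Lengths are in mm, angles in rad, forces in N, time in s.
With the tool pointing down it reaches from about 275 to 775 mm from the base axis. Payload 14.6 kg.
Tool frame: the origin (TCP) lies on the centre line of the jaws, within the pads' length; the fingertips stand 17 mm ahead of it and the grasp point (between the pads) lies 2 mm behind it; z points along the fingers, y is the line along which they close (so a half turn about z gives the same grasp; the last joint's range is limited). The gripper opens to 85 mm and grips with 20 to 120 N. Pads are 22 mm wide; open, the fingers measure 114 mm over their backs; the gripper's body (76 mm by 85 mm) begins 54 mm behind the grasp point. The pads swing forward as they close: fully open they stand 13 mm farther back than shut.
Start: joints at [1.182, 0.263, -0.048, 1.259, 0, 1.415], TCP at [121.634, 510.718, 223.478] pointing down, gripper open.
Joint ranges: [-2.65, 2.65], [-0.89, 1.7], [-1.18, 1.37], [-2.13, 2.11], [-1.35, 1.29], [-3.14, 3.14]. Speed limits (rad/s): [1.89, 1.89, 2.57, 2.79, 3.14, 3.14].

### API

Orientations are given as a unit quaternion [w, x, y, z].
In Python, from plant import state, camera, camera_model, hand_in, search_frame, trace gives the robot as it stands. The module is installed in compiled form; this text tells all that it offers.
- The arm moves only by the shell command python3 -m creep 'ROWS' [FORCE]. ROWS is text: rows parted by semicolons, each of 7 numbers parted by spaces: the shift along the tool's x, y, z normalised to -1 to 1, where 1 is 0.04 m, then the turn, a rotation vector about the tool's x, y, z normalised to -1 to 1, where 1 is 90 degrees, then the closure in counts, from 0 (fully open) to 255 (shut). A call has 1 to 20 rows; each row shifts and turns the commanded pose from where the row before left it, along the tool's axes as they then stand; what a row does not reach is not made up. A row lasts 1/10 s, in which the tool goes at most 50 mm and 8.59 degrees, less where a joint would pass 70% of its speed; a pose out of reach is approached as far as the arm can. A call with a number of a shift or a turn outside -1 to 1 is refused whole. A call with a gripper value outside its range is refused whole. The fingers move at their own pace and stop on an object; FORCE is the grip in N (left out, the last holds). Time passes only in rows, so rows that do not move let the fingers close. It gives the time, the measured TCP pose, the force, the opening and the grip force at its end, in the units of the state.
- state(): the state, without advancing time (a new reading comes with each control period).
- camera(name): name is "side" or "top" or "wrist"; returns (picture, depth): 384x512x3 uint8, red, green, blue; 384x512 float32, mm along the optical axis (not along the pixel's ray), 0 where there is no reading.
- camera_model(name): a dict with "mtx" (3x3 intrinsics, pixels), "dist" ([k1, k2, p1, p2, k3] as OpenCV has them; the pictures are not rectified), "eye" and "orientation" of the camera in the world; the wrist camera has in their place "tool_from_camera" (4x4, takes a point from camera to tool coordinates, whose origin is the TCP and whose axes are the flange's). Camera axes: x right, y down, z forward; pixel columns grow to the right and rows downward; lengths in mm; the calibration is good to about 2 mm. A picture is of the moment at which its call begins: read the wrist's pose just before it. camera_model takes no time and is no camera call.
- hand_in(): hands the job in; it is judged then, once.
Trained networks look in the newest picture that a camera, given by its name, has taken for a name from the list of things; names that differ only in an ending like _2 or _b are one class to them, and where a whole thing is asked for, a point or a joint stands for the part that bears it (a point fixed in the world has none). Each returns a list of dicts, best first, with "conf" (0 to 1); they miss things now and then, are a little off and sometimes report something else, mostly with a low value. They report only what shows in the picture. A call takes as long as a camera call. They do not tell look-alikes from the thing itself.
- search_frame(target, camera): "at" ([column, row] in pixels, amid what is visible of it).
- trace(target, camera): "mask" (384x512 bool, what is visible of it) and "at" ([column, row] in pixels, amid what is visible of it).
The state is a dict: "time": time; "qpos": joint angles; "joint_vel": joint speeds; "tau": joint torques, N m; "tcp_pos": TCP position; "tcp_rot": TCP orientation; "wrist_force": force on the tool from outside, world axes, zero at the start; "ft_torque": the same for the moment, N m; "grip_width": finger opening in mm; "gripper_force": force on a finger pad.
Only numpy, scipy, OpenCV 4.12 (cv2) and the standard library are available. Lean on these libraries where they do the work, as an engineer would, in place of code of your own. Each camera call takes 0.05 s, during which the arm holds its last target. There are 200 camera calls.

### The job

Take the tall filter section out of its plywood box and fit it on top of the grey dust pot: lower it so that its two lugs drop through the pot's two slots and it sits down on the rim, then turn it clockwise (seen from above) a quarter turn to its stop, so that it is locked, and let go. Its knob spins freely, so it serves to lift the section but cannot turn it: that takes a fresh hold on the round housing. Leave the short section in the box and the other things on the bench where they are.

Things in the scene. Friction and masses are not known exactly. Their poses are not given: they have to be found in the camera images.
- tall_mid (a point): the tall filter section, loose, upright, 0.18 to 0.36 kg: an aluminium housing 56 mm in diameter, 56 mm high. This point is the centre of the housing, 42 mm above the foot. Its x axis runs through the two lugs (a half turn gives the same fit), z up. Two black ridges (13 x 6 x 3 mm) on top of the housing stand straight above the lugs. It stands safely on its foot on the bench
- tall_foot (a point): centre of the tall section's foot, 42 mm under tall_mid, same axes. Below the housing is a steel spigot 40 mm in diameter, 14 mm high, its foot edge bevelled 3 mm, with two opposite lugs at the foot along x, 10 mm wide, 5 mm high, reaching 27 mm from the axis (hidden from above by the housing)
- tall_knob_mid (a point): middle of the tall section's black knob, on the axis, 44 mm above tall_mid and 16 mm above the housing's top. The knob is 22 mm in diameter, 20 mm high, on a neck 12 mm in diameter, 6 mm high, and spins freely about the upright axis, so it passes on next to no turning
- short_mid (a point): the short filter section, to be left alone: like the tall one, but its housing is only 38 mm high (14 to 52 mm above the foot, knob from 58 to 78 mm). This point is the centre of the housing, 33 mm above the foot; z up
- tray_top (a point): plywood box fixed to the bench, 80 x 154 mm, 76 mm high, floor and walls 6 mm thick, with two 68 mm square pockets, centred 37 mm either way along its y. Each holds one section standing on the floor; the tall housing ends level with the walls, so only its knob stands above them. Point: centre of the box at its upper edges; z up. The bench between box and pot is free
- pot_mouth (a point): grey dust pot bolted to the bench, 72 mm in diameter, rim 60 mm above the bench. Point: centre of its mouth at rim height; z up. The rim has a round opening 45 mm in diameter with two opposite slots 17 mm wide, reaching 30 mm from the axis, along the x axis. Seated, the housing rests on the rim: tall_mid 28 mm above this point. Locked: tall_mid's x at right angles to this x
- pot_cavity (a point): floor of the room under the pot's rim, 16 mm below pot_mouth, same axes. The rim is 6 mm thick; under it the lugs can turn only clockwise seen from above and meet fixed stops about 2 degrees past a quarter turn. The foot plate on the bench is 110 mm in diameter
- driver: a screwdriver lying on the bench beyond the plywood box; origin at its underside near the middle; leave it alone
- can: a white can with a red band, 54 mm in diameter, 150 mm high, standing on the bench; origin at the centre of its underside; leave it alone
- offcut: a wooden offcut 50 x 110 x 22 mm lying on the bench; origin at the centre of its underside; leave it alone
There are look-alikes about, which are no part of the job. Leave any green look-alike of the part that bears tall_mid alone. What is shaped like the part that bears pot_mouth but green or yellow is not meant.

How it is judged:
By the outcome, as a careful person would: the job done as asked, in the order asked, and still so for the second after the job is handed in, with the robot touching nothing.
It also fails if it takes over 61 s, if anything falls off the work surface, if the arm or the gripper's body presses on something with over 40 N, if the wrist force passes 120 N, or if a joint passes its speed limit or range.

## Working session

There is one attempt and no reset: what is moved stays moved. The work goes in short steps, Python scripts to look and compute and a shell command to move; the robot and the scene stay as the last step left them, time stands still between calls to the robot, and variables do not carry over. Pictures are saved under pics/ and viewed, at most 10 in all, crops included, and the job is handed in when it is done.

```bash
mkdir -p pics; cat > h.py <<'E'
import numpy as np, cv2
from scipy.spatial.transform import Rotation as R
from plant import state, camera, camera_model, search_frame, trace
def q2m(q): return R.from_quat([q[1],q[2],q[3],q[0]]).as_matrix()
def pose(name, s=None):
    m=camera_model(name)
    if name=="wrist":
        T=np.eye(4); T[:3,:3]=q2m(s["tcp_rot"]); T[:3,3]=s["tcp_pos"]; T=T@np.array(m["tool_from_camera"])
        return m,T[:3,:3],T[:3,3]
    return m,(q2m(m["orientation"]) if np.size(m["orientation"])==4 else np.array(m["orientation"])),np.array(m["eye"])
def rays(name,px,s=None):
    m,Rm,e=pose(name,s)
    u=cv2.undistortPoints(np.array(px,float).reshape(-1,1,2),np.array(m["mtx"]),np.array(m["dist"])).reshape(-1,2)
    return e,np.c_[u,np.ones(len(u))]@Rm.T
def onz(name,px,z,s=None):
    e,d=rays(name,px,s); return e+d*((z-e[2])/d[:,2])[:,None]
def depthpt(name,px,dep,s=None):
    e,d=rays(name,px,s); px=np.round(np.array(px).reshape(-1,2)).astype(int)
    return e+d*dep[px[:,1],px[:,0]][:,None]
def save(img,f): cv2.imwrite("pics/"+f,img[:,:,::-1])
E
python3 - <<'E'
from h import *
s=state(); print(s)
for n in ["top","side"]:
    im,d=camera(n); save(im,n+"0.png"); np.savez(n+"0.npz",im=im,d=d)
    print(n,camera_model(n)["eye"])
    for t in ["tall_mid","tall_knob_mid","short_mid","tray_top","pot_mouth"]:
        for r in search_frame(t,n):
            print(n,t,np.round(r["at"]),round(r["conf"],2),np.round(depthpt(n,[r["at"]],d))[0])
E
```

```text
{'time': 0.0, 'qpos': array([ 1.18169623e+00,  2.63521783e-01, -4.89486534e-02,  1.25939734e+00,
       -1.50820905e-05,  1.41550555e+00]), 'joint_vel': array([ 4.61316943e-04, -2.88188786e-04,  4.76406703e-04, -7.41587875e-05,
        9.19149191e-04,  2.38419132e-03]), 'tau': array([-1.43857131e-03, -6.37626886e+01,  3.84571373e+01,  1.33903444e-02,
       -8.11705468e-05,  1.91056097e-05]), 'tcp_pos': array([121.52844708, 510.44376367, 223.02139439]), 'tcp_rot': array([-1.36763856e-04,  1.16638539e-01,  9.93174287e-01, -5.18026322e-04]), 'wrist_force': array([ 0.19342159,  0.25022367, -0.41046748]), 'ft_torque': array([-0.01444951, -0.03059641, -0.002596  ]), 'gripper_force': 0.0, 'grip_width': 85.13073405244823}
top [406.3659656  -40.76575727 830.32648388]
top tall_mid [305. 278.] 0.93 [ 392. -137.   98.]
top tall_mid [322. 226.] 0.77 [ 495. -162.   89.]
top tall_mid [353. 290.] 0.77 [ 379. -232.   88.]
top tall_mid [162. 187.] 0.2 [545. 181.  43.]
top tall_knob_mid [324. 230.] 0.86 [ 489. -167.   90.]
top tall_knob_mid [349. 293.] 0.83 [ 373. -229.   69.]
top tall_knob_mid [307. 
[... 346 characters left out ...]
] 0.95 [ 364. -216.   64.]
side tall_mid [309. 178.] 0.84 [ 487. -169.   86.]
side tall_mid [337. 218.] 0.84 [ 379. -125.   72.]
side tall_knob_mid [334. 221.] 0.97 [ 379. -118.   69.]
side tall_knob_mid [369. 199.] 0.73 [ 363. -224.   69.]
side tall_knob_mid [310. 178.] 0.58 [ 491. -179.   77.]
side short_mid [325. 168.] 0.59 [ 494. -243.   68.]
side short_mid [305. 176.] 0.48 [ 496. -166.   90.]
side tray_top [314. 189.] 0.6 [ 461. -155.   79.]
side tray_top [324. 167.] 0.16 [ 496. -244.   70.]
side pot_mouth [114. 233.] 0.88 [688. 214.  49.]
side pot_mouth [164. 274.] 0.61 [527. 202.  59.]
side pot_mouth [230. 334.] 0.59 [361. 192.  60.]
side pot_mouth [306. 179.] 0.49 [ 494. -169.   78.]
```

View pics/top0.png

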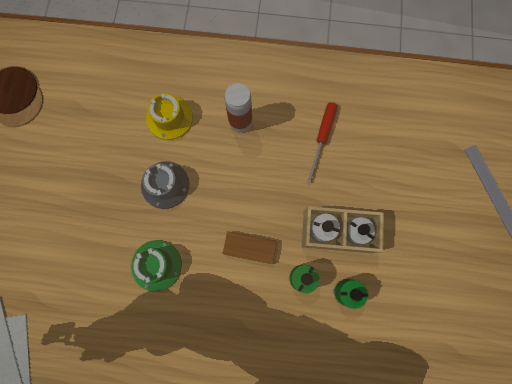

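View pics/side0.png

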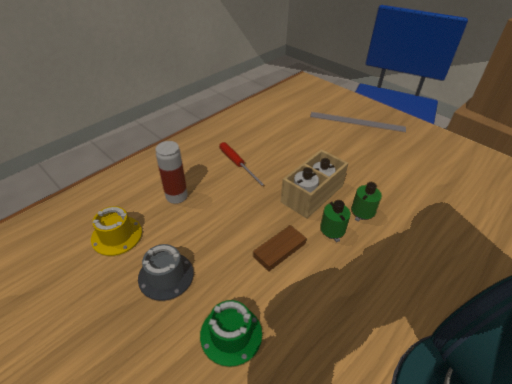

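Candidates in the top view for the tall section are the aluminium ones in the box, at (326,227) and (361,230), and the green look-alikes at (305,278) and (352,293), which are excluded. For the pot, it's the grey one at (163,182), not the yellow (168,112) or the green (155,265). Next I'll check heights and take one close crop.

```bash
python3 - <<'E'
from h import *
z=np.load("top0.npz"); im,d=z["im"],z["d"]
a=cv2.resize(im[200:256,296:390],None,fx=6,fy=6,interpolation=cv2.INTER_CUBIC)[:, :400*2]
b=cv2.resize(im[155:211,130:200],None,fx=6,fy=6,interpolation=cv2.INTER_CUBIC)
c=np.zeros((600,800,3),np.uint8); c[:300,:500]=cv2.resize(a,(500,300)); c[300:,:375]=cv2.resize(b,(375,300)); save(c,"crop1.png")
# height map
vv,uu=np.mgrid[200:256,296:390]; px=np.c_[uu.ravel(),vv.ravel()]
P=depthpt("top",px,d)
for lo,hi,y0,y1 in [(95,110,-220,-100),(78,92,-280,-210),(52,62,-290,-200),(88,110,-280,-100)]:
    m=(P[:,2]>lo)&(P[:,2]<hi)&(P[:,1]>y0)&(P[:,1]<y1); print(lo,hi,m.sum(),P[m].mean(0).round(1) if m.any() else"")
w=(abs(P[:,2]-76)<5); 
r=cv2.minAreaRect(P[w][:,:2].astype(np.float32)); print("box",r)
vv,uu=np.mgrid[155:211,130:200]; px=np.c_[uu.ravel(),vv.ravel()]; P=depthpt("top",px,d)
w=abs(P[:,2]-60)<6; print("pot",w.sum(),cv2.minEnclosingCircle(P[w][:,:2].astype(np.float32)),P[w].mean(0))
E
```

```text
95 110 100 [ 497.1 -172.2  101.8]
78 92 117 [ 498.4 -247.1   82.7]
52 62 553 [ 500.4 -247.4   57.8]
88 110 111 [ 496.6 -171.8  100.8]
box ((497.92364501953125, -211.24838256835938), (80.47931671142578, 155.05686950683594), 1.7300026416778564)
pot 485 ((559.7011108398438, 186.501708984375), 36.06850814819336) [558.93161198 185.97930743  59.13736193]
```

View pics/crop1.png

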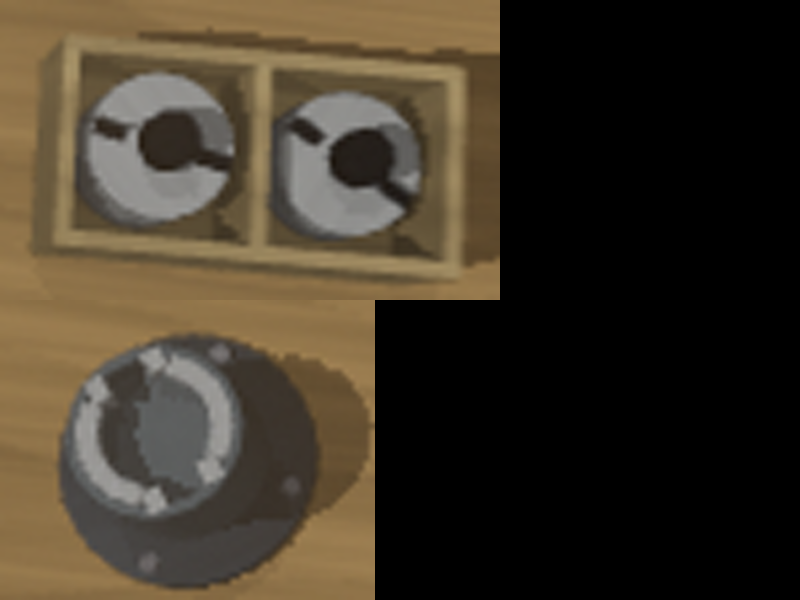

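The left section, at crop (160,148), stands higher: its knob top is at 102 mm against 83 mm on the right, so it's the tall one, at about (497,-172). The grey pot is at about (559,186), with dark slots at crop (128,380) and (185,487). I'll turn the tool so it closes along x, and work out the slot and ridge angles.

```bash
python3 -m creep '0 0 0 0 0 -.09 0;0 0 0 0 0 -.09 0;0 0 0 0 0 -.09 0;0 0 0 0 0 -.09 0;0 0 0 0 0 -.09 0;0 0 0 0 0 -.09 60;0 0 0 0 0 -.09 100;0 0 0 0 0 -.09 100;0 0 0 0 0 -.09 100;0 0 0 0 0 -.09 100;0 0 0 0 0 -.09 100' 50
cat >> h.py <<'E'
def go(t):
    s=state(); M=q2m(s["tcp_rot"]); d=M.T@(np.array(t)-s["tcp_pos"]); print("tool shift mm",d.round(1),"units",(d/40).round(3))
def ang(a,b): d=np.array(b)-np.array(a); return np.degrees(np.arctan2(d[1],d[0])).round(1)
E
python3 - <<'E'
from h import *
s=state(); print(s["tcp_pos"],s["tcp_rot"],s["grip_width"],s["qpos"]); print(np.round(camera_model("wrist")["tool_from_camera"],3))
k=np.array; p=onz("top",[k([128,80])/5.357+[130,155],k([185,187])/5.357+[130,155]],60); print("slots",p,ang(p[0],p[1]))
p=onz("top",[k([110,128])/5.32+[296,200],k([213,160])/5.36+[296,200]],79); print("ridges",p,ang(p[0],p[1]))
print("offcut",onz("top",[[223,258],[230,233],[277,239],[273,263]],22).round(), "can",onz("top",[[241,125]],75).round())
go([497,-172,230])
E
```

```text
time: 1.7
tcp_pos: [121.6, 510.7, 223.5]
tcp_rot: [-0.0, -0.616, 0.788, -0.0]
wrist_force: [-0.1, 0.3, 0.7]
grip_width: 52.1
gripper_force: 0.0
[121.63515118 510.70410297 223.47731451] [-6.73881568e-06 -6.15930849e-01  7.87800222e-01 -3.43149109e-06] 52.146908317562776 [ 1.18168736e+00  2.63084984e-01 -4.83238301e-02  1.25940262e+00
  7.12544173e-07 -1.45446643e-01]
[[ 1.00000e-03 -9.45000e-01 -3.28000e-01  8.42330e+01]
 [ 1.00000e+00  1.00000e-03 -0.00000e+00 -9.08000e-01]
 [ 0.00000e+00 -3.28000e-01  9.45000e-01 -1.49105e+02]
 [ 0.00000e+00  0.00000e+00  0.00000e+00  1.00000e+00]]
slots [[577.57911293 199.36356838  60.        ]
 [537.14653668 169.40494957  60.        ]] -143.5
ridges [[ 499.85938357 -153.2931305    79.        ]
 [ 492.61302939 -192.48096503   79.        ]] -100.5
offcut [[412.  31.  22.]
 [466.  23.  22.]
 [465. -79.  22.]
 [413. -76.  22.]] can [[694.  25.  75.]]
tool shift mm [ 572.  -529.    -6.5] units [ 14.299 -13.225  -0.163]
```

```bash
python3 -m creep '.4 -.37 -.01 0 0 0 100;.7 -.65 -.01 0 0 0 100;.75 -.69 -.01 0 0 0 100;.75 -.69 -.01 0 0 0 100;.75 -.69 -.01 0 0 0 100;.75 -.69 -.01 0 0 0 100;.75 -.69 -.01 0 0 0 100;.75 -.69 -.01 0 0 0 100;.75 -.69 -.01 0 0 0 100;.75 -.69 -.01 0 0 0 100;.75 -.69 -.01 0 0 0 100;.75 -.69 -.01 0 0 0 100;.75 -.69 -.01 0 0 0 100;.75 -.69 -.01 0 0 0 100;.75 -.69 -.01 0 0 0 100;.75 -.69 -.01 0 0 0 100;.75 -.69 0 0 0 0 100;.75 -.69 0 0 0 0 100;.7 -.65 0 0 0 0 100;.5 -.52 0 0 0 0 100'
python3 -m creep '0 0 0 0 0 0 100;0 0 0 0 0 0 100'
python3 - <<'E'
from h import *
s=state(); print(s["tcp_pos"],s["qpos"])
im,d=camera("wrist"); save(im,"w1.png"); np.savez("w1.npz",im=im,d=d)
vv,uu=np.mgrid[0:384:1,0:512:1]; px=np.c_[uu.ravel(),vv.ravel()]; P=depthpt("wrist",px,d,s)
g=d.ravel()>0
m=g&(abs(P[:,2]-101)<5)&(np.hypot(P[:,0]-497,P[:,1]+172)<25); print(m.sum(),P[m].mean(0),cv2.minEnclosingCircle(P[m][:,:2].astype(np.float32)))
m=g&(abs(P[:,2]-76)<4)&(np.hypot(P[:,0]-497,P[:,1]+172)<30); print(m.sum(),cv2.minEnclosingCircle(P[m][:,:2].astype(np.float32)))
print([(np.round(r["at"]),round(r["conf"],2)) for r in search_frame("tall_knob_mid","wrist")])
E
```

```text
time: 3.7
tcp_pos: [493.9, -176.5, 229.7]
tcp_rot: [-0.0, -0.613, 0.79, -0.0]
wrist_force: [0.5, 0.1, -0.1]
grip_width: 52.2
gripper_force: 0.0
time: 3.9
tcp_pos: [493.1, -174.5, 229.6]
tcp_rot: [-0.0, -0.613, 0.79, 0.0]
wrist_force: [-0.4, 0.0, -0.2]
grip_width: 52.3
gripper_force: 0.0
[ 493.10357568 -174.46161248  229.55282074] [-4.95964472e-01  2.58564727e-01 -3.81735538e-02  1.27484547e+00
  5.94546018e-05 -1.81645950e+00]
310 [ 497.90646631 -174.38657572  100.36847825] ((498.22198486328125, -173.82945251464844), 11.002470016479492)
1361 ((498.02117919921875, -173.87693786621094), 27.91828155517578)
[(array([337., 176.]), 0.94), (array([251., 174.]), 0.79), (array([345.,  90.]), 0.72)]
```

View pics/w1.png

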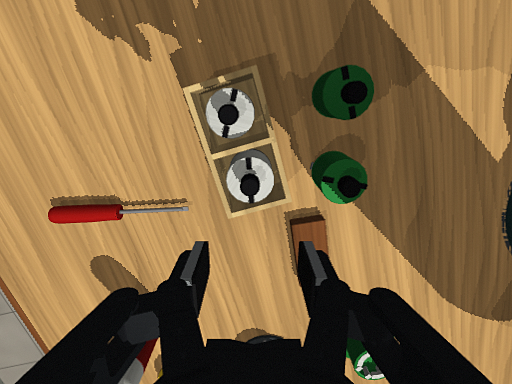

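The wrist view shows the tall section in the near pocket, with its knob at (250,184) and the short one at (229,114). Next I'll descend onto the knob.

```bash
python3 - <<'E'
from h import *
go([498.2,-173.8,95.5])
E
```

```text
tool shift mm [ -1.1  -5.3 134.5] units [-0.028 -0.132  3.362]
```

```bash
python3 -m creep '-.03 -.13 .3 0 0 0 100;0 0 .45 0 0 0 100;0 0 .5 0 0 0 100;0 0 .5 0 0 0 100;0 0 .5 0 0 0 100;0 0 .5 0 0 0 100;0 0 .3 0 0 0 100;0 0 .2 0 0 0 100;0 0 .1 0 0 0 100;0 0 0 0 0 0 100;0 0 0 0 0 0 200;0 0 0 0 0 0 255;0 0 0 0 0 0 255;0 0 0 0 0 0 255;0 0 0 0 0 0 255;0 0 0 0 0 0 255' 50
```

```text
time: 5.6
tcp_pos: [498.6, -174.4, 95.9]
tcp_rot: [0.0, -0.614, 0.79, -0.0]
wrist_force: [-1.0, -0.3, -1.1]
grip_width: -0.1
gripper_force: 0.0
```

```bash
python3 -m creep '0 0 -.1 0 0 0 255;0 0 -.2 0 0 0 255;0 0 -.3 0 0 0 255;0 0 -.3 0 0 0 255;0 0 -.3 0 0 0 255;0 0 -.3 0 0 0 255;0 0 -.3 0 0 0 255;0 0 -.3 0 0 0 255;0 0 -.2 0 0 0 255;0 0 -.1 0 0 0 255'
python3 - <<'E'
from h import *
s=state(); print(s["tcp_pos"],s["wrist_force"])
go([570,0,s["tcp_pos"][2]])
E
```

```text
time: 6.6
tcp_pos: [498.8, -174.5, 192.9]
tcp_rot: [0.0, -0.614, 0.79, -0.001]
wrist_force: [0.1, -1.0, 0.4]
grip_width: -0.3
gripper_force: 0.0
[ 498.79459468 -174.48115086  192.89727299] [ 0.05015934 -0.97752347  0.37044871]
tool shift mm [-186.7  -25.9   -0. ] units [-4.667 -0.648 -0.   ]
```

The gripper shut on nothing. I shouldn't have batched the lift with the close. Checking with a picture.

```bash
python3 -m creep '0 0 0 0 0 0 100;0 0 0 0 0 0 100;0 0 0 0 0 0 100;0 0 0 0 0 0 100'
python3 - <<'E'
from h import *
s=state(); print(s["tcp_pos"],s["grip_width"])
im,d=camera("wrist"); save(im,"w2.png")
vv,uu=np.mgrid[0:384:1,0:512:1]; px=np.c_[uu.ravel(),vv.ravel()]; P=depthpt("wrist",px,d,s)
m=(d.ravel()>0)&(np.hypot(P[:,0]-498,P[:,1]+174)<40)&(P[:,2]>70)&(P[:,2]<115)
print(np.histogram(P[m][:,2],bins=range(70,118,4)))
k=m&(P[:,2]>88); print(k.sum(),P[k].mean(0) if k.any() else "")
it,dt=camera("top"); save(np.hstack([it[190:270,280:400]]),"t2.png"); 
vv,uu=np.mgrid[200:256,296:390]; P=depthpt("top",np.c_[uu.ravel(),vv.ravel()],dt)
for lo,hi in((95,110),(78,92)):
    m=(P[:,2]>lo)&(P[:,2]<hi); print(lo,m.sum(),P[m].mean(0))
E
```

```text
time: 7.0
tcp_pos: [498.4, -174.3, 191.5]
tcp_rot: [-0.0, -0.614, 0.79, 0.0]
wrist_force: [0.2, 0.8, 0.8]
grip_width: 51.6
gripper_force: 0.0
[ 498.36378103 -174.27269968  191.51653971] 51.61503183907813
(array([ 534, 1894,   28,   15,   25,   24,   28,  378,   13,    0,    0]), array([ 70,  74,  78,  82,  86,  90,  94,  98, 102, 106, 110, 114]))
455 [ 497.67336512 -175.36104021   99.53988795]
95 0 [nan nan nan]
78 23 [ 507.91448132 -149.46153514   79.18383833]<stdin>:11: RuntimeWarning: Mean of empty slice.
  ret = um.true_divide(
```

View pics/w2.png

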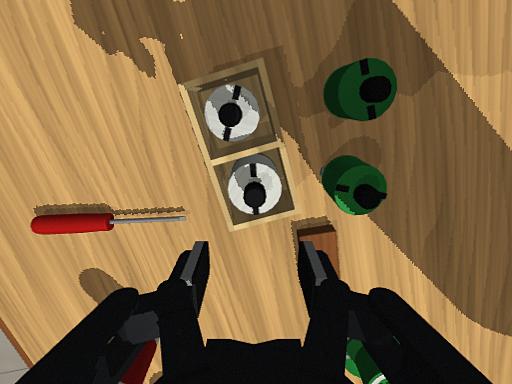

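The section stands undisturbed: its knob is at (256,194) in the picture, (498,-174.5) in the world. So the jaws closed on air somewhere. I'll compare the visible fingertips' 3D position with the TCP frame.

```bash
python3 - <<'E'
from h import *
s=state(); im,d=camera("wrist"); M=q2m(s["tcp_rot"])
for c in (190,197,202,206,302,308,315):
    for r in (245,252,265,280,300):
        p=depthpt("wrist",[[c,r]],d,s)[0]; print(c,r,(M.T@(p-s["tcp_pos"])).round(1), im[r,c])
P=M@np.array([[0,0,17],[0,0,0]]).T+np.array(s["tcp_pos"])[:,None]
print(P.T); m,Rm,e=pose("wrist",s)
print(cv2.projectPoints(np.array([[0,26,17],[0,-26,17],[0,0,0.]]),*[x for x in (lambda T:(cv2.Rodrigues(T[:3,:3])[0],T[:3,3]))(np.linalg.inv(np.array(m["tool_from_camera"])))],np.array(m["mtx"]),np.array(m["dist"]))[0].reshape(-1,2))
E
```

```text
190 245 [-107.8  -90.2  191.8] [197 153  95]
190 252 [  7.  -35.1 -19.7] [28 28 29]
190 265 [ 11.  -30.8 -38.1] [60 61 62]
190 280 [  9.3 -28.9 -47.2] [66 68 67]
190 300 [ 11.8 -25.3 -63.2] [8 8 9]
197 245 [ 10.6 -31.3 -18.4] [60 62 62]
197 252 [ 10.9 -29.8 -26.2] [60 61 61]
197 265 [ 10.8 -27.6 -37.7] [5 3 5]
197 280 [  6.  -26.9 -42.7] [15 15 17]
197 300 [ -1.9 -26.7 -46.8] [13 13 12]
202 245 [ 10.4 -28.7 -18.1] [57 60 59]
202 252 [ 10.7 -27.3 -25.8] [11 11  8]
202 265 [  5.9 -26.8 -30.4] [13 13 13]
202 280 [ -0.9 -26.7 -33.3] [13 13 14]
202 300 [-10.1 -26.6 -37.1] [64 47 28]
206 245 [ 10.4 -26.5 -18. ] [12 13 16]
206 252 [  6.4 -26.7 -18.6] [10 10 12]
206 265 [ -0.3 -26.7 -21. ] [17 17 17]
206 280 [ -8.2 -26.7 -23.5] [0 1 8]
206 300 [-204.6  -73.5  193.9] [192 149  92]
302 245 [ 11.   25.4 -19.1] [6 7 5]
302 252 [  8.   25.2 -21.3] [9 9 6]
302 265 [  1.8  25.1 -24. ] [7 8 6]
302 280 [ -6.1  25.2 -26.3] [6 7 6]
302 300 [-203.9   74.   193.2] [192 152  95]
308 245 [ 10.7  28.7 -18.5] [58 59 60]
308 252 [ 10.7  27.4 -25.8] [65 66 67]
308 265 [  9.8  25.4 -36.3] [5 7 7]
308 280 [  4.1  25.1 -40.1] [10 10  7]
308 300 [ -5.1  25.2 -43. ] [5 4 5]
315 245 [-96.4  81.2 171.7] [131  77  41]
315 252 [ 11.1  30.8 -26.4] [64 65 65]
315 265 [ 10.4  28.6 -37.1] [58 60 60]
315 280 [  8.7  26.8 -46.3] [29 32 31]
315 300 [ -0.1  26.9 -48.9] [8 7 8]
[[ 498.44321903 -174.3162183   174.64502778]
 [ 498.44979442 -174.31975246  191.64502614]]
[[292.9644847  232.87691455]
 [216.13963474 232.83424085]
 [254.6730098  245.41531638]]
```

The fingertips actually sit near tool z = -18 at this opening, not +17, so the real fingers are about 33 mm shorter than stated. That explains closing above the knob. I'll measure the tip offset near the knob and housing widths.

```bash
cat >> h.py <<'E'
def tips():
    s=state(); im,d=camera("wrist"); M=q2m(s["tcp_rot"])
    vv,uu=np.mgrid[0:384,0:512]; P=(depthpt("wrist",np.c_[uu.ravel(),vv.ravel()],d,s)-s["tcp_pos"])@M
    m=(d.ravel()>0)&(abs(P[:,1])<60)&(abs(P[:,0])<14)&(P[:,2]<40)&(P[:,2]>-45)
    z=P[m][:,2]; print("width",s["grip_width"],"tip z",np.percentile(z,[90,97,99.5,100]).round(1))
    for a in(-1,1):
        q=P[m&(P[:,1]*a>0)&(P[:,2]>np.percentile(z,97)-6)]; print(" inner y",(np.abs(q[:,1]).min()*a).round(1),"x",q[:,0].min().round(1),q[:,0].max().round(1))
E
python3 -m creep '0 0 0 0 0 0 183;0 0 0 0 0 0 183;0 0 0 0 0 0 183;0 0 0 0 0 0 183'; python3 -c "
from h import *
tips()"; python3 -m creep '0 0 0 0 0 0 80;0 0 0 0 0 0 80;0 0 0 0 0 0 80;0 0 0 0 0 0 80'; python3 -c "
from h import *
tips()"
```

```text
time: 7.55
tcp_pos: [498.5, -174.4, 191.9]
tcp_rot: [0.0, -0.614, 0.79, 0.0]
wrist_force: [-0.8, -0.1, -0.5]
grip_width: 24.0
gripper_force: 0.0
width 23.968642290670612 tip z [-15.6 -10.8  -7.8  -6.1]
 inner y -12.7 x -10.8 11.5
 inner y 11.2 x -11.1 11.4
time: 8.0
tcp_pos: [498.5, -174.4, 191.9]
tcp_rot: [0.0, -0.614, 0.79, -0.0]
wrist_force: [-0.5, 0.2, -0.1]
grip_width: 58.6
gripper_force: 0.0
width 58.58114024316966 tip z [-18.3 -14.5 -11.8 -10.3]
 inner y -29.8 x -11.5 11.4
 inner y 28.3 x -10.5 11.5
```

```bash
python3 -m creep '0 0 .3 0 0 0 100;0 0 .4 0 0 0 100;0 0 .5 0 0 0 100;0 0 .5 0 0 0 100;0 0 .35 0 0 0 100;0 0 .2 0 0 0 100;0 0 .1 0 0 0 100;0 0 .08 0 0 0 100;0 0 .05 0 0 0 100;0 0 .05 0 0 0 100;0 0 .03 0 0 0 100;0 0 0 0 0 0 100'; python3 -c "
from h import *
tips()"
```

```text
time: 9.25
tcp_pos: [498.6, -174.4, 89.5]
tcp_rot: [0.0, -0.614, 0.79, -0.0]
wrist_force: [0.1, 0.3, 0.3]
grip_width: 51.7
gripper_force: 0.0
width 51.68167617136146 tip z [15.7 28.8 37.9 40. ]
 inner y -23.0 x -13.7 13.9
 inner y 24.1 x -13.2 13.8
```

```bash
python3 -m creep '0 0 .08 0 0 0 100;0 0 .08 0 0 0 100;0 0 .08 0 0 0 100;0 0 .08 0 0 0 100;0 0 .05 0 0 0 100;0 0 .03 0 0 0 100;0 0 0 0 0 0 100'; python3 -m creep '0 0 0 0 0 0 150;0 0 0 0 0 0 200;0 0 0 0 0 0 255;0 0 0 0 0 0 255;0 0 0 0 0 0 255;0 0 0 0 0 0 255' 50
```

```text
time: 10.0
tcp_pos: [498.5, -174.3, 73.4]
tcp_rot: [-0.0, -0.614, 0.79, 0.0]
wrist_force: [0.3, -0.1, -0.2]
grip_width: 52.0
gripper_force: 0.0
time: 10.6
tcp_pos: [498.6, -174.4, 73.7]
tcp_rot: [0.0, -0.614, 0.79, -0.0]
wrist_force: [-1.0, 1.5, 5.9]
grip_width: 20.0
gripper_force: 48.9
```

Gripped, at 48.9 N. Now lifting.

```bash
python3 -m creep '0 0 -.05 0 0 0 255;0 0 -.1 0 0 0 255;0 0 -.2 0 0 0 255;0 0 -.3 0 0 0 255;0 0 -.3 0 0 0 255;0 0 -.3 0 0 0 255;0 0 -.3 0 0 0 255;0 0 -.3 0 0 0 255;0 0 -.3 0 0 0 255;0 0 -.2 0 0 0 255;0 0 -.1 0 0 0 255;0 0 0 0 0 0 255'
python3 -c "
from h import *
s=state();go([570,0,s['tcp_pos'][2]])"
```

```text
time: 11.8
tcp_pos: [498.7, -174.4, 171.8]
tcp_rot: [0.0, -0.614, 0.79, -0.0]
wrist_force: [-0.2, 0.1, -3.0]
grip_width: 20.5
gripper_force: 49.1
tool shift mm [-186.6  -26.    -0. ] units [-4.666 -0.651 -0.   ]
```

```bash
python3 -m creep '-.1 -.014 0 0 0 0 255;-.25 -.035 0 0 0 0 255;-.4 -.056 0 0 0 0 255;-.45 -.063 0 0 0 0 255;-.45 -.063 0 0 0 0 255;-.45 -.063 0 0 0 0 255;-.45 -.063 0 0 0 0 255;-.45 -.063 0 0 0 0 255;-.45 -.063 0 0 0 0 255;-.45 -.063 0 0 0 0 255;-.4 -.056 0 0 0 0 255;-.25 -.035 0 0 0 0 255;-.12 -.017 0 0 0 0 255;0 0 0 0 0 0 255;0 0 0 0 0 0 255'
python3 -m creep '0 0 .2 0 0 0 255;0 0 .35 0 0 0 255;0 0 .4 0 0 0 255;0 0 .4 0 0 0 255;0 0 .4 0 0 0 255;0 0 .3 0 0 0 255;0 0 .2 0 0 0 255;0 0 .1 0 0 0 255;0 0 .08 0 0 0 255;0 0 .06 0 0 0 255;0 0 .05 0 0 0 255;0 0 0 0 0 0 255'
```

```text
time: 13.3
tcp_pos: [569.9, -0.2, 171.4]
tcp_rot: [-0.0, -0.614, 0.79, -0.0]
wrist_force: [-0.1, 0.5, -2.3]
grip_width: 20.3
gripper_force: 49.1
time: 14.5
tcp_pos: [570.1, 0.2, 69.9]
tcp_rot: [0.0, -0.614, 0.79, -0.0]
wrist_force: [-0.0, -0.7, -3.1]
grip_width: 19.8
gripper_force: 49.1
```

```bash
python3 -m creep '0 0 .04 0 0 0 255;0 0 .03 0 0 0 255;0 0 0 0 0 0 255'
```

```text
time: 14.8
tcp_pos: [570.3, 0.2, 67.7]
tcp_rot: [0.0, -0.614, 0.79, -0.0]
wrist_force: [-2.0, 0.6, 5.0]
grip_width: 20.0
gripper_force: 50.2
```

```bash
python3 -m creep '0 0 0 0 0 0 100;0 0 0 0 0 0 100;0 0 0 0 0 0 100;0 0 0 0 0 0 100;0 0 -.1 0 0 0 80;0 0 -.3 0 0 0 60;0 0 -.4 0 0 0 30;0 0 -.4 0 0 0 0;0 0 -.4 0 0 0 0;0 0 -.4 0 0 0 0;0 0 -.4 0 0 0 0;0 0 -.3 0 0 0 0;0 0 -.15 0 0 0 0;0 0 0 0 0 0 0'
python3 - <<'E'
from h import *
s=state(); print(s["tcp_pos"],s["grip_width"],s["qpos"])
im,d=camera("wrist"); save(im,"w3.png"); np.savez("w3.npz",im=im,d=d)
vv,uu=np.mgrid[0:384:1,0:512:1]; px=np.c_[uu.ravel(),vv.ravel()]; P=depthpt("wrist",px,d,s)
I=im.reshape(-1,3).max(1); D=np.hypot(P[:,0]-570,P[:,1]); g=(d.ravel()>0)&(D<45)
m=g&(abs(P[:,2]-94)<4); print("knob",m.sum(),cv2.minEnclosingCircle(P[m][:,:2].astype(np.float32)))
m=g&(abs(P[:,2]-71)<4); c,r=cv2.minEnclosingCircle(P[m][:,:2].astype(np.float32)); print("housing",m.sum(),c,r)
D=np.hypot(P[:,0]-c[0],P[:,1]-c[1])
m=g&(I<70)&(D>14)&(D<27)&(abs(P[:,2]-72)<6); q=P[m][:,:2]-c; a=np.arctan2(q[:,1],q[:,0]); print("ridge",m.sum(),np.degrees(np.angle(np.exp(2j*a).mean())/2), np.abs(np.exp(2j*a).mean()))
E
```

```text
time: 16.2
tcp_pos: [570.4, 0.1, 182.2]
tcp_rot: [0.001, -0.614, 0.79, -0.001]
wrist_force: [-0.1, 0.4, -0.8]
grip_width: 85.9
gripper_force: 0.0
[5.70410639e+02 1.42392125e-01 1.82184416e+02] 85.92129649311511 [-1.42572830e-01  3.54378492e-01 -2.60002037e-02  1.18875419e+00
 -3.14672049e-05 -1.46391581e+00]
knob 412 ((570.3915405273438, 0.6629411578178406), 10.965063095092773)
housing 1712 (569.8780517578125, 0.863839328289032) 27.96805191040039
ridge 122 79.82946894274292 0.968371591532035
```

View pics/w3.png

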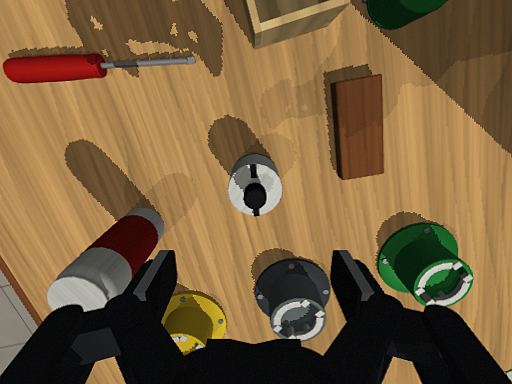

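The section stands upright on the bench at (570,0.7), with ridges at about 80°; its knob is at (255,196) in the picture. The grey pot is in view at (298,318), so I'll get its slot angle from depth.

```bash
cat > slot.py <<'E'
from h import *
def slot(P,c0=(559.5,186.5)):
    c0=np.array(c0); 
    m=(P[:,2]>57)&(P[:,2]<64)&(np.hypot(*(P[:,:2]-c0).T)<40); print("n",m.sum(),"z",P[m][:,2].mean())
    c,r=cv2.minEnclosingCircle(P[m][:,:2].astype(np.float32)); print("circle",c,r)
    c=np.array(c); q=P[(np.abs(P[:,2]-52)<14)][:,:]; 
    D=np.hypot(*(q[:,:2]-c).T); q=q[(D>23.5)&(D<29)]
    a=np.degrees(np.arctan2(q[:,1]-c[1],q[:,0]-c[0]))%360; top=q[:,2]>56
    for b in range(0,360,10):
        k=(a>=b)&(a<b+10); print(b,k.sum(),(~top[k]).sum(),end=" | ")
    print()
E
python3 - <<'E'
from slot import *
vv,uu=np.mgrid[0:384,0:512]; px=np.c_[uu.ravel(),vv.ravel()]
d=np.load("w3.npz")["d"]; s=state(); P=depthpt("wrist",px,d,s)[d.ravel()>0]; slot(P)
d=np.load("top0.npz")["d"]; slot(depthpt("top",px,d)[d.ravel()>0])
go([570.1,0.7,61])
E
```

```text
n 807 z 57.86637118133167
circle (558.7501220703125, 184.7777557373047) 36.37911605834961
0 11 0 | 10 18 5 | 20 8 8 | 30 12 12 | 40 12 12 | 50 39 31 | 60 36 25 | 70 33 19 | 80 29 17 | 90 33 20 | 100 42 29 | 110 34 19 | 120 30 15 | 130 28 14 | 140 18 7 | 150 14 0 | 160 11 0 | 170 16 5 | 180 14 3 | 190 22 8 | 200 2 2 | 210 1 1 | 220 1 0 | 230 8 0 | 240 16 0 | 250 14 2 | 260 16 0 | 270 14 0 | 280 13 0 | 290 13 0 | 300 12 0 | 310 11 0 | 320 13 0 | 330 10 0 | 340 16 0 | 350 13 0 | 
n 442 z 59.45615562917056
circle (559.5994262695312, 186.4376678466797) 35.97044372558594
0 7 2 | 10 9 4 | 20 5 5 | 30 5 5 | 40 5 5 | 50 8 6 | 60 10 6 | 70 9 6 | 80 8 2 | 90 7 3 | 100 7 1 | 110 6 1 | 120 8 1 | 130 5 0 | 140 4 0 | 150 6 0 | 160 6 0 | 170 5 1 | 180 5 0 | 190 7 3 | 200 2 2 | 210 2 2 | 220 1 1 | 230 2 0 | 240 6 0 | 250 7 1 | 260 5 0 | 270 5 0 | 280 4 1 | 290 5 0 | 300 4 0 | 310 5 0 | 320 6 0 | 330 5 0 | 340 6 0 | 350 6 1 | 
tool shift mm [ -0.5   0.2 120.4] units [-0.012  0.005  3.009]
```

```bash
python3 -m creep '0 0 .3 0 0 0 0;0 0 .4 0 0 0 0;0 0 .5 0 0 0 0;0 0 .5 0 0 0 0;0 0 .4 0 0 0 0;0 0 .3 0 0 0 0;0 0 .2 0 0 0 0;0 0 .15 0 0 0 0;0 0 .1 0 0 0 0;0 0 .08 0 0 0 0;0 0 .05 0 0 0 0;0 0 .03 0 0 0 0;0 0 0 0 0 0 0'; python3 -m creep '0 0 0 0 0 0 60;0 0 0 0 0 0 120;0 0 0 0 0 0 255;0 0 0 0 0 0 255;0 0 0 0 0 0 255;0 0 0 0 0 0 255' 80
```

```text
time: 17.55
tcp_pos: [570.1, 0.2, 60.7]
tcp_rot: [0.0, -0.614, 0.79, -0.0]
wrist_force: [-0.2, 0.5, 0.7]
grip_width: 85.3
gripper_force: 0.0
time: 18.15
tcp_pos: [570.6, 0.3, 62.6]
tcp_rot: [0.001, -0.614, 0.79, -0.001]
wrist_force: [-6.4, 2.2, 26.6]
grip_width: 20.1
gripper_force: 77.6
```

I made a sign slip: the tips were at 72 mm, above the housing, so the jaws closed on the knob. Reopen, then descend to TCP z of about 39.

```bash
python3 -m creep '0 0 -.02 0 0 0 200;0 0 -.03 0 0 0 100;0 0 0 0 0 0 0;0 0 0 0 0 0 0;0 0 -.2 0 0 0 0;0 0 -.5 0 0 0 0;0 0 -.6 0 0 0 0;0 0 -.6 0 0 0 0;0 0 -.6 0 0 0 0;0 0 -.4 0 0 0 0;0 0 -.1 0 0 0 0;0 0 0 0 0 0 0'
python3 - <<'E'
from h import *
s=state(); print(s["tcp_pos"],s["grip_width"])
im,d=camera("wrist"); np.savez("w4.npz",im=im,d=d)
vv,uu=np.mgrid[0:384:1,0:512:1]; px=np.c_[uu.ravel(),vv.ravel()]; P=depthpt("wrist",px,d,s)
I=im.reshape(-1,3).max(1); D=np.hypot(P[:,0]-570,P[:,1]); g=(d.ravel()>0)&(D<45)
m=g&(abs(P[:,2]-71)<4); c,r=cv2.minEnclosingCircle(P[m][:,:2].astype(np.float32)); print("housing",m.sum(),c,r)
D=np.hypot(P[:,0]-c[0],P[:,1]-c[1])
m=g&(I<70)&(D>14)&(D<27)&(abs(P[:,2]-72)<6); q=P[m][:,:2]-c; a=np.arctan2(q[:,1],q[:,0]); print("ridge",m.sum(),np.degrees(np.angle(np.exp(2j*a).mean())/2), np.abs(np.exp(2j*a).mean()))
go([c[0],c[1],39])
E
```

```text
time: 19.35
tcp_pos: [570.2, 0.2, 183.0]
tcp_rot: [0.0, -0.614, 0.79, -0.0]
wrist_force: [-0.4, 0.1, 0.5]
grip_width: 85.6
gripper_force: 0.0
[5.70219917e+02 1.63915404e-01 1.82984012e+02] 85.6317789086296
housing 1704 (571.7527465820312, 0.27199995517730713) 27.8029727935791
ridge 118 79.56348321164128 0.9695613040493689
tool shift mm [ -0.6  -1.9 143.2] units [-0.015 -0.047  3.58 ]
```

```bash
python3 -m creep '-.01 -.03 .3 0 0 0 0;0 0 .5 0 0 0 0;0 0 .6 0 0 0 0;0 0 .6 0 0 0 0;0 0 .5 0 0 0 0;0 0 .4 0 0 0 0;0 0 .25 0 0 0 0;0 0 .15 0 0 0 0;0 0 .1 0 0 0 0;0 0 .08 0 0 0 0;0 0 .06 0 0 0 0;0 0 .04 0 0 0 0;0 0 0 0 0 0 0'; python3 -m creep '0 0 0 0 0 0 60;0 0 0 0 0 0 120;0 0 0 0 0 0 255;0 0 0 0 0 0 255;0 0 0 0 0 0 255' 80
```

```text
time: 20.7
tcp_pos: [571.3, 0.3, 39.5]
tcp_rot: [0.0, -0.614, 0.79, -0.0]
wrist_force: [-0.9, -0.3, 0.7]
grip_width: 85.3
gripper_force: 0.0
time: 21.2
tcp_pos: [571.4, 0.3, 40.2]
tcp_rot: [0.0, -0.614, 0.79, -0.0]
wrist_force: [-3.4, 0.1, 10.0]
grip_width: 53.2
gripper_force: 82.7
```

Housing gripped. While lifting, I'll also make a rectified world-aligned view of the pot rim.

```bash
python3 -m creep '0 0 -.05 0 0 0 255;0 0 -.15 0 0 0 255;0 0 -.3 0 0 0 255;0 0 -.3 0 0 0 255;0 0 -.4 0 0 0 255;0 0 -.4 0 0 0 255;0 0 -.4 0 0 0 255;0 0 -.4 0 0 0 255;0 0 -.3 0 0 0 255;0 0 -.15 0 0 0 255;0 0 0 0 0 0 255'
python3 - <<'E'
from h import *
out=[]
g=np.arange(-45,45,0.25); X,Y=np.meshgrid(g,g)  # cols +x, rows: top=+y
W=np.c_[559.3+X.ravel(),185.8-Y.ravel(),np.full(X.size,60.)]
s=state()
s4=dict(tcp_pos=[570.22,0.164,182.98],tcp_rot=s["tcp_rot"])
for n,f,ss in(("wrist","w4.npz",s4),("top","top0.npz",None)):
    m,Rm,e=pose(n,ss); im=np.load(f)["im"]
    p=cv2.projectPoints((W-e)@Rm,np.zeros(3),np.zeros(3),np.array(m["mtx"]),np.array(m["dist"]))[0].reshape(*X.shape,2).astype(np.float32)
    o=cv2.remap(im,p,None,cv2.INTER_LINEAR); o=cv2.convertScaleAbs(o,alpha=1.4)
    cv2.drawMarker(o,(180,180),(255,0,0),0,20,1)
    for a in(36.5,):
        v=np.array([np.cos(np.radians(a)),-np.sin(np.radians(a))])*140
        cv2.line(o,tuple((180+v).astype(int)),tuple((180-v).astype(int)),(255,0,0),1)
    cv2.circle(o,(180,180),144,(0,255,0),1); cv2.circle(o,(180,180),90,(0,255,0),1); out.append(o)
save(np.hstack(out),"ortho.png"); print(s["grip_width"],s["qpos"])
go([559.3,185.8,s["tcp_pos"][2]])
E
```

```text
time: 22.3
tcp_pos: [571.6, 0.2, 154.3]
tcp_rot: [0.0, -0.614, 0.79, -0.0]
wrist_force: [0.7, 0.6, -3.4]
grip_width: 53.6
gripper_force: 84.6
53.58314824636875 [-1.42128544e-01  3.69959515e-01 -7.92796620e-02  1.12030071e+00
  2.66926340e-05 -1.46339281e+00]
tool shift mm [-176.8   57.8   -0. ] units [-4.419e+00  1.444e+00 -1.000e-03]
```

View pics/ortho.png

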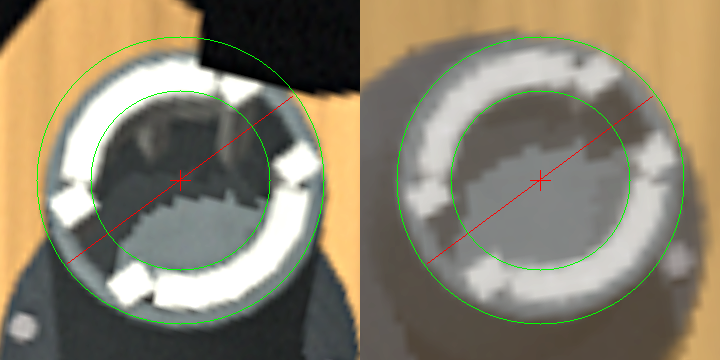

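The rim markers put the slot axis at about 36.3° and the mouth centre at about (560.2,185.5). Turning the section by -43.4° and checking the ridges in hand.

```bash
python3 -m creep '0 0 0 0 0 .06 255;0 0 0 0 0 .09 255;0 0 0 0 0 .09 255;0 0 0 0 0 .09 255;0 0 0 0 0 .09 255;0 0 0 0 0 .062 255;0 0 0 0 0 0 255'
python3 - <<'E'
from h import *
s=state(); print(s["qpos"]); M=q2m(s["tcp_rot"]); t=s["tcp_pos"]
im,d=camera("wrist"); save(im[120:300,150:360],"w5.png")
vv,uu=np.mgrid[0:384:1,0:512:1]; px=np.c_[uu.ravel(),vv.ravel()]; P=depthpt("wrist",px,d,s)
I=im.reshape(-1,3).max(1); D=np.hypot(P[:,0]-t[0],P[:,1]-t[1]); g=(d.ravel()>0)&(D<40)
zh=t[2]-40+70
m=g&(abs(P[:,2]-zh)<4)&(I>100); c,r=cv2.minEnclosingCircle(P[m][:,:2].astype(np.float32)); print("top z",P[m][:,2].mean(),zh,m.sum(),c,r)
m=g&(abs(P[:,2]-zh-26)<4); print("knob",m.sum(),cv2.minEnclosingCircle(P[m][:,:2].astype(np.float32)))
for c in (t[:2],):
    D=np.hypot(P[:,0]-c[0],P[:,1]-c[1])
    m=g&(I<70)&(D>14)&(D<27)&(abs(P[:,2]-zh-2)<6); q=P[m][:,:2]-c; lat=np.abs(q@M[:2,1]); q=q[lat<20]; a=np.arctan2(q[:,1],q[:,0]); print("ridge",len(q),np.degrees(np.angle(np.exp(2j*a).mean())/2), np.abs(np.exp(2j*a).mean()))
go([560.2,185.5,t[2]])
E
```

```text
time: 23.0
tcp_pos: [570.9, 0.3, 152.8]
tcp_rot: [-0.001, -0.278, 0.961, 0.0]
wrist_force: [-0.1, 0.4, -3.1]
grip_width: 53.8
gripper_force: 84.3
[-1.42119086e-01  3.71304479e-01 -8.13722848e-02  1.11932566e+00
  5.58535200e-06 -7.04805635e-01]
top z 181.15838101851884 182.7701113929111 2458 (571.5144653320312, 0.4977264702320099) 28.11257553100586
knob 2280 ((563.680419921875, -3.655080795288086), 39.04306411743164)
ridge 319 37.394002291816285 0.9790387271883219
tool shift mm [-9.030e+01  1.621e+02  1.000e-01] units [-2.257e+00  4.052e+00  3.000e-03]
```

View pics/w5.png

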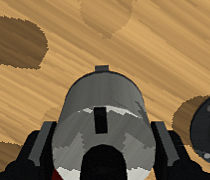

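In the crop the section hangs upright between the pads, with its ridge at (100,118) and ridges at about 37°. Over to the pot.

```bash
python3 -m creep '-.06 .1 0 0 0 0 255;-.15 .27 0 0 0 0 255;-.2 .36 0 0 0 0 255;-.22 .4 0 0 0 0 255;-.22 .4 0 0 0 0 255;-.22 .4 0 0 0 0 255;-.22 .4 0 0 0 0 255;-.22 .4 0 0 0 0 255;-.22 .4 0 0 0 0 255;-.22 .4 0 0 0 0 255;-.18 .3 0 0 0 0 255;-.1 .18 0 0 0 .005 255;-.03 .05 0 0 0 .005 255;0 0 0 0 0 0 255;0 0 0 0 0 0 255'
python3 -c "
from h import *
go([560.2,185.5,110])"
```

```text
time: 24.55
tcp_pos: [560.9, 185.4, 153.5]
tcp_rot: [-0.0, -0.271, 0.963, -0.0]
wrist_force: [0.2, -0.3, -3.2]
grip_width: 53.6
gripper_force: 84.5
tool shift mm [ 0.5  0.4 43.5] units [0.013 0.011 1.087]
```

```bash
python3 -m creep '0 0 .2 0 0 0 255;.01 .01 .3 0 0 0 255;0 0 .3 0 0 0 255;0 0 .2 0 0 0 255;0 0 .1 0 0 0 255;0 0 .06 0 0 0 255;0 0 .05 0 0 0 255;0 0 .05 0 0 0 255;0 0 .05 0 0 0 255;0 0 .05 0 0 0 255;0 0 0 0 0 0 255'
```

```text
time: 25.65
tcp_pos: [560.2, 186.0, 98.9]
tcp_rot: [-0.0, -0.271, 0.963, 0.0]
wrist_force: [-0.3, 0.1, -2.4]
grip_width: 53.8
gripper_force: 84.5
```

```bash
python3 -m creep '0 0 .05 0 0 0 255;0 0 .05 0 0 0 255;0 0 .05 0 0 0 255;0 0 0 0 0 0 255'; python3 -m creep '0 0 .05 0 0 0 255;0 0 .04 0 0 0 255;0 0 0 0 0 0 255'
```

```text
time: 26.05
tcp_pos: [560.1, 186.0, 92.7]
tcp_rot: [-0.0, -0.271, 0.963, 0.0]
wrist_force: [-0.4, -0.0, -2.9]
grip_width: 53.6
gripper_force: 84.5
time: 26.35
tcp_pos: [560.2, 186.0, 89.2]
tcp_rot: [-0.0, -0.271, 0.963, -0.0]
wrist_force: [0.3, -0.4, -3.6]
grip_width: 53.8
gripper_force: 84.5
```

Dropping through the slots freely. Continuing until it seats.

```bash
python3 -m creep '0 0 .04 0 0 0 255;0 0 .03 0 0 0 255;0 0 0 0 0 0 255'; python3 -m creep '0 0 .03 0 0 0 255;0 0 0 0 0 0 255'
```

```text
time: 26.65
tcp_pos: [560.3, 186.0, 86.5]
tcp_rot: [-0.0, -0.271, 0.963, 0.0]
wrist_force: [0.4, 0.1, -2.7]
grip_width: 53.4
gripper_force: 84.6
time: 26.85
tcp_pos: [560.4, 186.1, 86.3]
tcp_rot: [0.001, -0.271, 0.963, -0.0]
wrist_force: [-3.4, -0.2, 8.7]
grip_width: 53.1
gripper_force: 85.8
```

Seated. Turning clockwise now.

```bash
python3 -m creep '0 0 -.01 0 0 .04 255;0 0 0 0 0 .08 255;0 0 0 0 0 .08 255;0 0 0 0 0 .08 255;0 0 0 0 0 .08 255;0 0 0 0 0 .08 255;0 0 0 0 0 .08 255;0 0 0 0 0 .08 255;0 0 0 0 0 .08 255;0 0 0 0 0 .08 255;0 0 0 0 0 .08 255;0 0 0 0 0 .06 255;0 0 0 0 0 .04 255;0 0 0 0 0 0 255'; python3 -c "
from plant import state
print(state()['ft_torque'],state()['qpos'])"
```

```text
time: 28.25
tcp_pos: [560.8, 185.8, 86.4]
tcp_rot: [0.001, 0.448, 0.894, 0.0]
wrist_force: [0.4, -1.4, 3.1]
grip_width: 53.8
gripper_force: 85.0
[-0.34040723  0.11933109  0.0010287 ] [ 1.82341234e-01  4.44878185e-01 -1.51030447e-01  9.73798049e-01
 -4.36907936e-04  1.11153670e+00]
```

```bash
python3 -m creep '0 0 0 0 0 .03 255;0 0 0 0 0 .02 255;0 0 0 0 0 0 255;0 0 0 0 0 0 255'; python3 -c "
from plant import state
print(state()['ft_torque'],state()['qpos'])"
```

```text
time: 28.65
tcp_pos: [560.6, 185.8, 86.3]
tcp_rot: [0.0, 0.481, 0.877, 0.0]
wrist_force: [0.3, -2.3, 6.3]
grip_width: 53.6
gripper_force: 85.3
[-0.77092173  0.19650591 -0.04769799] [ 1.82344212e-01  4.44881251e-01 -1.51116509e-01  9.73933390e-01
 -4.77139220e-04  1.18662695e+00]
```

```bash
for i in 1; do python3 -m creep '0 0 0 0 0 .02 255;0 0 0 0 0 .02 255;0 0 0 0 0 0 255'; done; python3 -c "
from plant import state
print(state()['ft_torque'],state()['qpos'][5])"
```

```text
time: 28.95
tcp_pos: [560.0, 185.5, 86.3]
tcp_rot: [0.0, 0.509, 0.861, -0.001]
wrist_force: [-3.5, -5.9, 9.6]
grip_width: 53.6
gripper_force: 85.7
[-1.3415933   1.09825068  0.7702424 ] 1.2496018135900813
```

```bash
python3 -m creep '0 0 0 0 0 .015 255;0 0 0 0 0 .015 255;0 0 0 0 0 0 255'; python3 -c "
from plant import state
print(state()['ft_torque'],state()['qpos'][5])"
```

```text
time: 29.25
tcp_pos: [560.1, 185.6, 86.3]
tcp_rot: [0.0, 0.528, 0.849, -0.001]
wrist_force: [-3.2, -5.8, 7.7]
grip_width: 53.6
gripper_force: 85.6
[-1.47530347  0.88633444  2.22905335] 1.2947895535110752
```

Torque has risen to 2.2 Nm, so it's at the stop. Letting go and rising for a check.

```bash
python3 -m creep '0 0 0 0 0 0 200;0 0 0 0 0 0 100;0 0 0 0 0 0 0;0 0 0 0 0 0 0;0 0 0 0 0 0 0;0 0 0 0 0 0 0;0 0 -.1 0 0 0 0;0 0 -.3 0 0 0 0;0 0 -.5 0 0 0 0;0 0 -.6 0 0 0 0;0 0 -.6 0 0 0 0;0 0 -.6 0 0 0 0;0 0 -.5 0 0 0 0;0 0 -.2 0 0 0 0;0 0 0 0 0 0 0'
python3 - <<'E'
from h import *
s=state(); print(s["tcp_pos"])
im,d=camera("wrist"); save(im,"w6.png")
vv,uu=np.mgrid[0:384:1,0:512:1]; px=np.c_[uu.ravel(),vv.ravel()]; P=depthpt("wrist",px,d,s)
I=im.reshape(-1,3).max(1); D=np.hypot(P[:,0]-560,P[:,1]-185.5); g=(d.ravel()>0)&(D<45)
m=g&(abs(P[:,2]-116)<3)&(I>100); c,r=cv2.minEnclosingCircle(P[m][:,:2].astype(np.float32)); print("housing",m.sum(),P[m].mean(0),c,r)
D=np.hypot(P[:,0]-c[0],P[:,1]-c[1])
m=g&(I<70)&(D>14)&(D<27)&(abs(P[:,2]-118)<6); q=P[m][:,:2]-c; a=np.arctan2(q[:,1],q[:,0]); print("ridge",m.sum(),np.degrees(np.angle(np.exp(2j*a).mean())/2), np.abs(np.exp(2j*a).mean()))
E
```

```text
time: 30.75
tcp_pos: [560.7, 186.1, 223.1]
tcp_rot: [0.001, 0.53, 0.848, 0.001]
wrist_force: [0.6, -1.2, -0.1]
grip_width: 85.6
gripper_force: 0.0
[560.73707169 186.07605017 223.09240474]
housing 1510 [560.62246355 188.75373657 114.64854387] (561.9053955078125, 184.71957397460938) 27.734142303466797
ridge 132 -55.835711462172654 0.9573935603214192
```

View pics/w6.png

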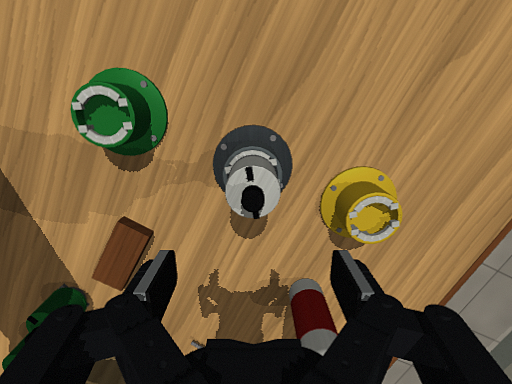

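The picture shows the section seated on the grey pot, with its knob at (252,198). Its ridges are at -55.8°, 92° clockwise from the slots, so it's at the stop, and the other objects look undisturbed.

```bash
python3 -c "
from plant import hand_in
print(hand_in())"
```

```text
the job is handed in; nothing more can be done
None
```

The tall section is seated on the grey pot, turned about 92° clockwise to its stop and released; the job was handed in at about 31 s, after two grasps that missed (one shut on air, one on the knob instead of the housing).

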